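# Tip the programmer box onto its base and push it home

## Robot

A 6-joint arm with a two-finger parallel gripper is mounted at the origin on a cart in front of the work surface, level with it; the furniture and walls round the work are solid. World frame = base frame: x ahead of the robot, y to its left, z up, the work surface at z = 0. Lengths are in mm, angles in rad, forces in N, time in s.
With the tool pointing down it reaches from about 250 to 725 mm from the base axis. Payload 4 kg.
Tool frame: the origin (TCP) lies midway between the tips of the shut fingers; the grasp point (between the pads) lies 19 mm behind it; z points along the fingers, y is the line along which they close (so a half turn about z gives the same grasp; the last joint's range is limited). The gripper opens to 85 mm and grips with 20 to 120 N. Pads are 22 mm wide; open, the fingers measure 114 mm over their backs; the gripper's body (76 mm by 85 mm) begins 54 mm behind the grasp point. The pads swing forward as they close: fully open they stand 13 mm farther back than shut.
Start: joints at [-1.198, 0.241, 0.005, 1.335, 0, 1.571], TCP at [182.11, -465.656, 231.306] pointing down, gripper open.
Joint ranges: [-2.72, 2.72], [-1.05, 1.87], [-1.09, 1.28], [-1.99, 2.15], [-1.42, 1.44], [-3.14, 3.14]. Speed limits (rad/s): [2.79, 2.79, 3.14, 3.14, 3.14, 3.14].

## Interface

Orientations are given as [roll, pitch, yaw] about the fixed x, y, z axes, in that order (R = Rz(yaw) Ry(pitch) Rx(roll)).
In Python, from rig import bot gives the robot as it stands. The module is installed in compiled form; this text tells all that it offers. Calls block until the motion is done:
- bot.reach(position, orientation): joint-space move of the TCP to a pose.
- bot.servo_line(position, attitude=None, velocity=150, contact_N=None): straight line of the TCP; attitude=None keeps the orientation; velocity is the mean speed in mm/s. With contact_N (N) it stops when the force on the tool has changed by that much, and returns True; else False.
- bot.movej(angles): joint-space move.
- bot.grip(opening, f_grip=None): opening from 0.0 (shut) to 1.0 (fully open); f_grip is the grip in N (None keeps the last); returns when the fingers have stopped.
- bot.hold(seconds).
- bot.ik(position, orientation): joint angles nearest the present ones, or None.
- bot.camera(name): name is "scene" or "top" or "wrist"; returns the picture (480x640x3 uint8, red, green, blue); there is no depth.
- bot.get_calibration(name): a dict with "fx", "fy", "cx", "cy" (pixels), "xyz" and "rotation" of the camera in the world. Camera axes: x right, y up, looking along -z (the intrinsics and any distortion apply to the point x, -y, -z); pixel columns grow to the right and rows downward; lengths in mm; the calibration is good to about 2 mm. The wrist camera is an equidistant fisheye: a pixel r from the principal point sees the ray r / f radians off the axis. A picture is of the moment at which its call begins: read the wrist's pose just before it. get_calibration takes no time and is no camera call; for the wrist camera it gives the pose at the moment of the call.
A pose or a line that the arm cannot do raises bot.IKError and nothing moves.
- bot.sign_off(): hands the job in; it is judged then, once.
Readings, each from a call of its own:
- bot.read_time_s(): time.
- bot.read_qpos(): joint angles.
- bot.read_qvel(): joint speeds.
- bot.read_tau(): joint torques, N m.
- bot.read_tool_pos(): TCP position.
- bot.read_eef_rot(): TCP orientation.
- bot.read_wrist_force(): force on the tool from outside, world axes, zero at the start.
- bot.read_moment(): the same for the moment, N m.
- bot.read_finger_gap(): opening from 0.0 (shut) to 1.0 (fully open).
- bot.read_gripper_force(): force on a finger pad.
Only numpy, scipy, OpenCV 4.12 (cv2) and the standard library are available. Lean on these libraries where they do the work, as an engineer would, in place of code of your own. Each camera call takes 0.05 s, during which the arm holds its last target. There are 200 camera calls.

## Task

The programmer box has been left standing on one end. Push it over with the fingertips so that it lies on its underside, label face up, then push it along the bench into the inner corner of the low aluminium stop: its plain back flush against the long bar, its end flush against the short bar, its connector face towards the robot. Only push it, never lift it off the bench, and leave the bottle, the screw dish and the screwdriver round the stop where they are.

Things in the scene. Friction and masses are not known exactly. Their poses are not given: they have to be found in the camera images.
- programmer: blue programmer box, loose solid block, 0.1 to 0.2 kg. Origin: centre of its underside. z: underside to label face (42 mm). y: along its length (-44 to +44 mm). x: connector face to plain back (body -22 to +28 mm); a connector stands out to x = -26 mm over y -15 to 31, z 18 to 30 mm. Starts standing on its y = -44 end (y up), z pointing roughly right, along the stop's long bar, underside to the left
- programmer_mid (a point): centre of the box's body, (3, 0, 21) mm in its frame; 44 mm above the bench while the box stands on end, 21 mm once it lies on its underside. Pushed near the top of the label face, along the box's -z, it topples to the left over its lower edge, balances at about 26 degrees, then falls onto its underside
- programmer_back (a point): centre of the box's plain back face: (28, 0, 21) mm in the box's frame; must end against the long bar
- programmer_left (a point): centre of the box's y = +44 mm end face, which points up at the start: (3, 44, 21) mm in the box's frame; must end against the short bar
- corner_stop: L-shaped stop: two aluminium bars 18 mm high, 12 mm thick, fixed to the bench. Origin: inner corner, on the bench; x away from the robot, y left, z up (turned up to 0.27 rad). Long bar: inner face is the plane x = 0, from the corner 240 mm to the right (y 0 to -240). Short bar: inner face is the plane y = 0, from the corner 70 mm towards the robot (x 0 to -70)
- bottle: white pump bottle, 59 mm across and 118 mm tall, standing behind the long bar; origin at the centre of its underside. Not to be moved
- dish: round steel screw dish, 65 mm across and 14 mm high, behind the long bar, to the right of the bottle; origin at the centre of its underside. Not to be moved
- driver: precision screwdriver with a yellow handle, 127 mm long, 15 mm high, lying to the left of the short bar, its length (its own y axis) roughly along the stop's x; origin under its middle. Not to be moved
Things that resemble listed ones, but are neither listed nor needed, are in the scene too. What is shaped like the programmer but orange or pink is not meant.

How it is judged:
By the outcome, as a careful person would: the job done as asked, in the order asked, and still so for the second after the job is handed in, with the robot touching nothing.
It also fails if it takes over 64 s, if anything falls off the work surface, if the arm or the gripper's body presses on something with over 40 N, if the wrist force passes 120 N, or if a joint passes its speed limit or range.

## Working session

There is one attempt and no reset: what is moved stays moved. The work goes in short steps, each a Python script; the robot and the scene stay as the last script left them, time stands still between calls to the robot, and variables do not carry over. Pictures are saved under pics/ and viewed, at most 10 in all, crops included, and the job is handed in when it is done.

```bash
mkdir -p pics; python3 - <<'E'
from rig import bot
import cv2
for n in("scene","top"):
    c=bot.get_calibration(n); print(n,{k:(v.tolist() if hasattr(v,'tolist') else v) for k,v in c.items()})
    cv2.imwrite(f"pics/{n}0.png",bot.camera(n)[:,:,::-1])
print(bot.read_eef_rot(),bot.read_time_s())
E
```

```text
scene {'fx': 554.9399420121588, 'fy': 554.9399420121588, 'cx': 325.35657683128363, 'cy': 244.12241249489446, 'xyz': [-228.43679060992145, -739.8103037578787, 676.3617475456351], 'rotation': [1.0077710668220088, -0.017580340611518253, -1.0147862845906612]}
top {'fx': 586.3789465357979, 'fy': 586.3789465357979, 'cx': 325.1185096457053, 'cy': 242.9000091903326, 'xyz': [385.8739502958066, -258.686216585256, 1125.967630013398], 'rotation': [0.17050877507404882, -0.02069384017580589, -1.5699879186364596]}
[-3.13970741e+00 -4.50164120e-05  3.72789044e-01] 0.1
```

View pics/scene0.png

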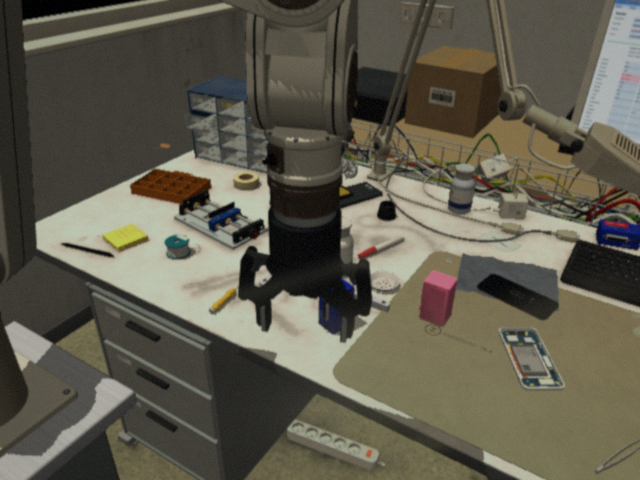

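View pics/top0.png

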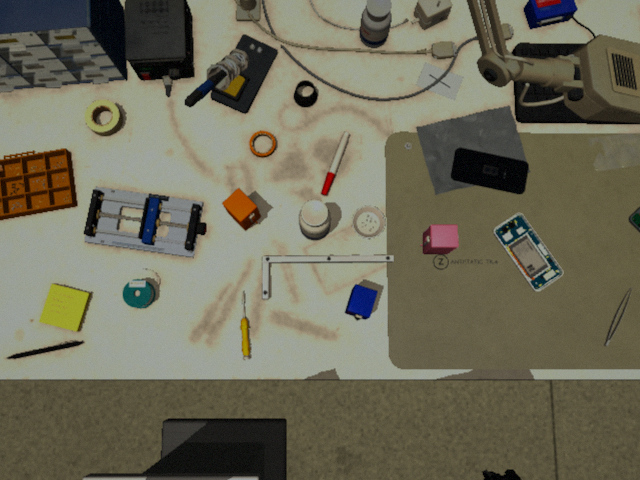

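The scene view has the arm in front of the blue box. The top view shows the box at about (361,301), the stop's inner corner at about (270,262), the driver at (246,325), the bottle at (315,220) and the dish at (369,221). Next I crop and measure these.

```bash
cat > h.py <<'E'
import numpy as np, cv2
from rig import bot
from scipy.spatial.transform import Rotation as R
def cast(n,px,z,c=None):
    c=c or bot.get_calibration(n); px=np.atleast_2d(np.float64(px))
    d=np.c_[(px[:,0]-c['cx'])/c['fx'],-(px[:,1]-c['cy'])/c['fy'],-np.ones(len(px))]
    d=d@R.from_euler('xyz',c['rotation']).as_matrix().T
    o=np.array(c['xyz']); return o+d*((z-o[2])/d[:,2])[:,None]
def blue(im,roi):
    h=cv2.cvtColor(im,cv2.COLOR_RGB2HSV); m=cv2.inRange(h,(110,150,40),(128,255,255))
    k=np.zeros_like(m); x0,y0,x1,y1=roi; k[y0:y1,x0:x1]=m[y0:y1,x0:x1]; return k
def crop(im,roi,s,name):
    x0,y0,x1,y1=roi; cv2.imwrite(name,cv2.resize(im[y0:y1,x0:x1,::-1],None,fx=s,fy=s,interpolation=cv2.INTER_CUBIC))
E
python3 - <<'E'
from h import *
im=cv2.imread('pics/top0.png')[:,:,::-1]
crop(im,(235,235,395,335),5,'pics/crop0.png')
m=blue(im,(320,270,395,335)); ct=max(cv2.findContours(m,0,2)[0],key=cv2.contourArea)
a=cv2.approxPolyDP(ct,1.5,True)[:,0]; print(a.tolist()); print(cast('top',a,88).round(0).tolist()); print(cast('top',a,0).round(0).tolist())
g=cv2.cvtColor(im,cv2.COLOR_RGB2HSV)
print(cast('top',[(270,262),(393,262),(270,298)],18).round(1))
E
```

```text
[[355, 285], [347, 310], [361, 314], [363, 317], [368, 317], [376, 291]]
[[489.0, -333.0, 88.0], [445.0, -319.0, 88.0], [438.0, -343.0, 88.0], [433.0, -347.0, 88.0], [433.0, -356.0, 88.0], [478.0, -370.0, 88.0]]
[[498.0, -339.0, 0.0], [450.0, -324.0, 0.0], [442.0, -351.0, 0.0], [437.0, -354.0, 0.0], [437.0, -364.0, 0.0], [486.0, -380.0, 0.0]]
[[ 539.4 -176.6   18. ]
 [ 540.2 -411.3   18. ]
 [ 470.9 -177.7   18. ]]
```

View pics/crop0.png

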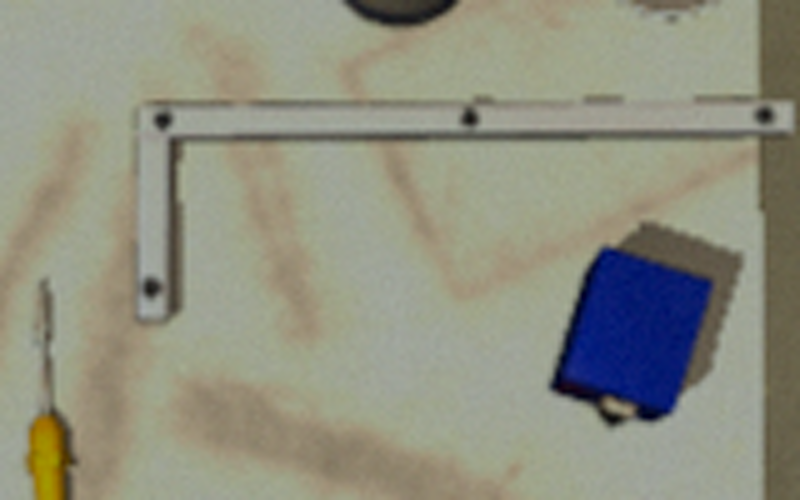

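The crop shows the box top with its far corners at crop (610,248) and (712,280) and its connector at (615,407), facing the robot. Box yaw is about -0.29. The inner corner is at crop (168,136), which is about world (540,-177), and stop yaw is about 0.01. Next: topple it with the fingers shut.

```bash
python3 - <<'E'
from h import *
p=cast('top',[(268.3,261.9),(392.6,260.9),(268.3,298.5)],18); print(p.round(1))
yaw=-0.29; zx=np.array([np.sin(yaw),-np.cos(yaw),0]); 
lab=np.array([454,-362,0.]); o=[np.pi,0,yaw]
bot.grip(0.0,60)
a=lab+zx*42
bot.reach([a[0],a[1],190],o)
bot.servo_line([a[0],a[1],78],velocity=120)
print(bot.servo_line((lab-zx*14.5*0+[0,0,78]+zx*20).tolist(),velocity=60,contact_N=8), bot.read_tool_pos().round(1))
b=lab-zx*(48-14.5); b[2]=78
print(bot.servo_line(b.tolist(),velocity=50,contact_N=25),bot.read_tool_pos().round(1),bot.read_wrist_force().round(1))
bot.servo_line([b[0],b[1],150],velocity=200); bot.servo_line([b[0]-60,b[1]-110,190],velocity=250)
print(bot.read_time_s())
im=bot.camera('top'); crop(im,(200,180,440,340),3,'pics/c1.png')
m=blue(im,(235,235,400,345)); ct=max(cv2.findContours(m,0,2)[0],key=cv2.contourArea)
a=cv2.approxPolyDP(ct,1.5,True)[:,0]; print(a.tolist(),cast('top',a,42).round(0).tolist())
E
```

```text
[[ 539.5 -173.3   18. ]
 [ 542.3 -410.6   18. ]
 [ 470.  -174.5   18. ]]
False [ 448.6 -380.7   78.2]
False [ 463.5 -330.2   78. ] [-0.1  0.5  0.2]
5.9167
[[307, 272], [299, 295], [300, 297], [342, 310], [350, 286]] [[518.0, -247.0, 42.0], [475.0, -233.0, 42.0], [471.0, -235.0, 42.0], [447.0, -312.0, 42.0], [492.0, -327.0, 42.0]]
```

View pics/c1.png

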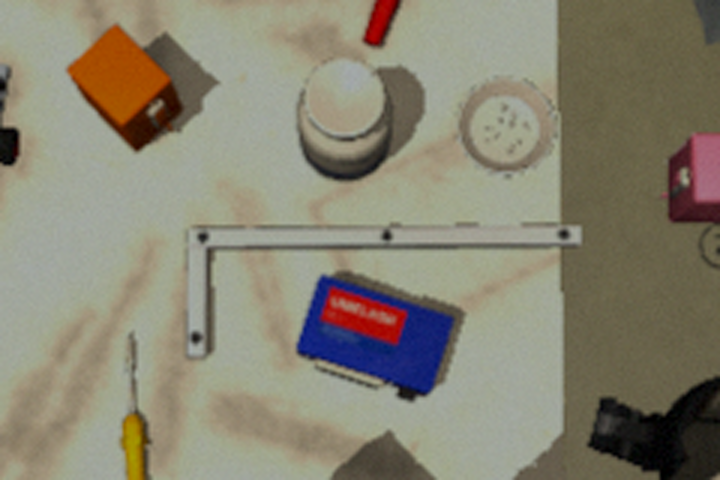

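The box lies label up with its connector towards the robot. Its back-left corner is at crop (320,275) and it is turned about -0.3 rad. Next I push with the two open fingertips, which squares it against the long bar.

```bash
cat >> h.py <<'E'
TH=0.0115; C=np.array([539.7,-174.0]); O=[np.pi,0,TH]
def W(x,y,z):  # stop frame -> world
    c,s=np.cos(TH),np.sin(TH); return [C[0]+c*x-s*y, C[1]+s*x+c*y, z]
def S(p): 
    d=np.array(p)[:2]-C; c,s=np.cos(TH),np.sin(TH); return np.round([c*d[0]+s*d[1],-s*d[0]+c*d[1],p[2]],1)
def look(roi,name=None):
    im=bot.camera('top'); m=blue(im,(235,235,400,345)); ct=max(cv2.findContours(m,0,2)[0],key=cv2.contourArea)
    a=cv2.approxPolyDP(ct,1.5,True)[:,0]; print('box (stop frame)',[S(p).tolist()[:2] for p in cast('top',a,42)])
    if name: crop(im,roi,4,name)
E
python3 - <<'E'
from h import *
y=-98
bot.grip(0.75)
bot.reach(W(-135,y,120),O); bot.servo_line(W(-135,y,7),velocity=120)
print(S(bot.read_tool_pos()))
print(bot.servo_line(W(-56,y,7),velocity=45,contact_N=7),S(bot.read_tool_pos()),bot.read_wrist_force().round(1))
bot.servo_line(W(-135,y,7),velocity=150); bot.servo_line(W(-135,y-150,80),velocity=250)
print(bot.read_time_s()); look((230,230,400,350),'pics/c2.png')
E
```

```text
[-134.4  -98.6    7.6]
True [-60.1 -97.6   6.3] [-0.  -0.4  0.1]
11.4667
box (stop frame) [[-2.3, -58.3], [-50.8, -60.0], [-49.7, -141.5], [-1.0, -140.4]]
```

View pics/c2.png

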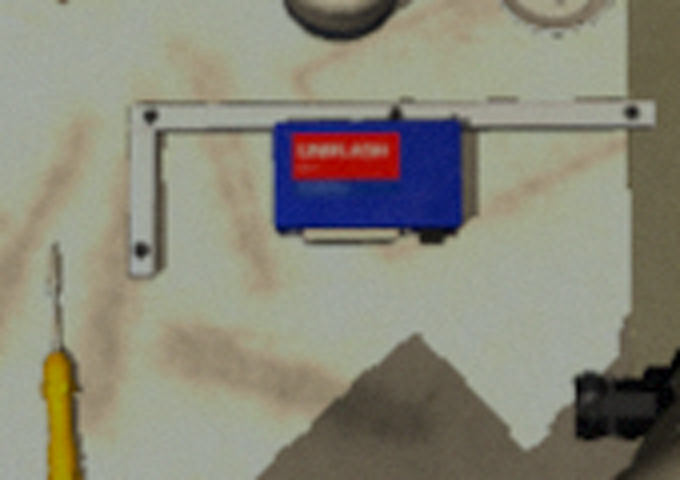

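The back is against the long bar, with the box end at crop column 275 and the short bar's face at 157. Next I slide it left into the corner, press the front, then press the end again.

```bash
python3 - <<'E'
from h import *
def side(x,y0,v):
    bot.reach(W(x,y0,80),O); bot.servo_line(W(x,y0,14),velocity=120)
    print('side',bot.servo_line(W(x,-90,14),velocity=v,contact_N=7),S(bot.read_tool_pos()))
    p=S(bot.read_tool_pos()); bot.servo_line(W(x,p[1]-30,14),velocity=100); bot.servo_line(W(x-20,p[1]-35,80),velocity=200)
def front(y):
    bot.reach(W(-110,y,80),O); bot.servo_line(W(-110,y,12),velocity=120)
    print('front',bot.servo_line(W(-50,y,12),velocity=35,contact_N=7),S(bot.read_tool_pos()))
    bot.servo_line(W(-110,y,12),velocity=120); bot.servo_line(W(-120,y,80),velocity=200)
bot.grip(0.0,60)
side(-27,-185,40); front(-42); side(-27,-135,25)
bot.reach(W(-150,-260,150),O)
print(bot.read_time_s()); look((230,230,400,350),'pics/c3.png')
E
```

```text
side True [ -27.1 -100.2   14. ]
front True [-65.1 -41.7  11.3]
side True [ -27.1 -100.2   14.1]
24.0333
box (stop frame) [[-3.7, -0.6], [-50.3, -2.7], [-49.2, -85.9], [-2.5, -84.4]]
```

View pics/c3.png

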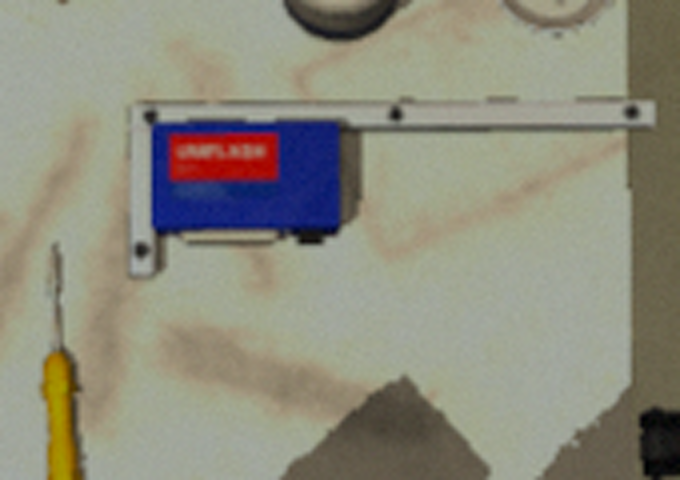

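The box is seated in the corner and nothing else has moved. I'll do one last light front press, in case the end press shifted the back, and then hand in.

```bash
python3 - <<'E'
from h import *
y=-44
bot.reach(W(-120,y,80),O); bot.servo_line(W(-110,y,12),velocity=120)
print('front',bot.servo_line(W(-50,y,12),velocity=30,contact_N=6),S(bot.read_tool_pos()))
bot.servo_line(W(-110,y,12),velocity=100); bot.servo_line(W(-120,y,80),velocity=200)
bot.reach(W(-150,-260,150),O); look(0); print(bot.read_time_s())
bot.sign_off()
E
```

```text
front True [-65.  -43.7  11.3]
box (stop frame) [[-4.4, -86.2], [-0.6, -82.5], [-1.8, -2.4], [-48.5, -0.8], [-52.2, -4.6], [-48.6, -13.8], [-51.0, -84.0]]
29.175
the job is handed in; nothing more can be done
```

The programmer box was pushed over label face up and into the stop's inner corner, back and end against the bars as far as the camera (about 2 mm) and contact positions show; I handed the job in at about 29 s.

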